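# Click a plug-in cartridge into its sprung holder

### The arm

A 6-joint arm with a two-finger parallel gripper is mounted at the origin on a cart in front of the work surface, level with it; the furniture and walls round the work are solid. World frame = base frame: x ahead of the robot, y to its left, z up, the work surface at z = 0. Lengths are in m, angles in rad, forces in N, time in s.
With the tool pointing down it reaches from about 0.275 to 0.775 m from the base axis. Payload 14.6 kg.
Tool frame: the origin (TCP) lies midway between the tips of the shut fingers; the grasp point (between the pads) lies 19 mm behind it; z points along the fingers, y is the line along which they close (so a half turn about z gives the same grasp; the last joint's range is limited). The gripper opens to 85 mm and grips with 20 to 120 N. Pads are 22 mm wide; open, the fingers measure 114 mm over their backs; the gripper's body (76 mm by 85 mm) begins 54 mm behind the grasp point. The pads swing forward as they close: fully open they stand 13 mm farther back than shut.
Start: joints at [1.035, 0.263, -0.048, 1.259, 0, 1.415], TCP at [0.195, 0.487, 0.231] pointing down, gripper open.
Joint ranges: [-2.65, 2.65], [-0.89, 1.7], [-1.18, 1.37], [-2.13, 2.11], [-1.35, 1.29], [-3.14, 3.14]. Speed limits (rad/s): [1.89, 1.89, 2.57, 2.79, 3.14, 3.14].

### API

Orientations are given as a unit quaternion [x, y, z, w].
In Python, from cell import * gives the robot as it stands.
- The arm moves only by the shell command python3 -m handwheel 'ROWS' [OPENING] [FORCE]. ROWS is JSON, a list that holds one entry, the list of rows, each a list of 6 numbers: the shift along the tool's x, y, z in mm, then the turn, a rotation vector about the tool's x, y, z in rad. A call has 1 to 8 rows; each row shifts and turns the commanded pose from where the row before left it, along the tool's axes as they then stand; what a row does not reach is not made up. A row lasts 1/10 s, in which the tool goes at most 50 mm and 8.59 degrees, less where a joint would pass 70% of its speed; a pose out of reach is approached as far as the arm can. A call is refused whole if a number of a shift passes 50 or a number of a turn 0.15, either way. A call with a gripper value outside its range is refused whole. OPENING is the finger opening in mm, from 0 to 85.4, set as the call begins (- or left out, the last holds). The fingers move at their own pace and stop on an object; FORCE is the grip in N (left out, the last holds). Time passes only in rows, so rows that do not move let the fingers close. It gives the time, the measured TCP pose, the force, the opening and the grip force at its end, in the units of the state.
- sense(): the state, without advancing time (a new reading comes with each control period).
- read_camera(name): name is "scene" or "top" or "wrist"; returns the picture (420x560x3 uint8, blue, green, red); there is no depth.
- camera_info(name): a dict with "intrinsics" (3x3 intrinsics, pixels), "k1" (the pictures are not rectified: a ray, as slopes to the right and down, at radius r is drawn at 1 + k1 r^2 times it, then the intrinsics apply), "world_to_cam" (4x4, takes a point from world to camera coordinates); the wrist camera has in their place "mount" (4x4, takes a point from camera to tool coordinates, whose origin is the TCP and whose axes are the flange's). Camera axes: x right, y down, z forward; pixel columns grow to the right and rows downward; lengths in m; the calibration is good to about 2 mm. A picture is of the moment at which its call begins: read the wrist's pose just before it. camera_info takes no time and is no camera call.
- hand_in(): hands the job in; it is judged then, once.
The state is a dict: "time": time; "q": joint angles; "joint_vel": joint speeds; "joint_efforts": joint torques, N m; "eef_pos": TCP position; "tool_rot": TCP orientation; "force": force on the tool from outside, world axes, zero at the start; "moment": the same for the moment, N m; "finger_gap": finger opening in m; "finger_force": force on a finger pad.
Only numpy, scipy, OpenCV 4.12 (cv2) and the standard library are available. Lean on these libraries where they do the work, as an engineer would, in place of code of your own. Each camera call takes 0.05 s, during which the arm holds its last target. There are 200 camera calls.

### The job

Take the white plug-in cartridge out of the cardboard tray by its ribbed top, push it nose first straight down into the open well of the metal bench holder until it is past the sprung side ball, clicks and is held fully home, then let go. Press no harder than the click needs (never with more than about 25 N on the holder), and leave the bottle, the spool and the tape roll undisturbed.

Things in the scene. Friction and masses are not known exactly. Their poses are not given: they have to be found in the camera images.
- cartridge_center (a point): Centre (half-way up) of the white cartridge, an upright block 28 (x) x 40 (y) x 104 (z) mm, 0.15 kg; z up. Nose 52 mm below, tapered over 4.5 mm to 19 x 34 mm. Across both x sides runs a groove 3.7 mm deep, 10 mm wide, 45 degree flanks, middle 16 mm above the nose; it fits either way round. Grip it across the 28 mm (along x) on the ribbed top 30 mm, so that the fingers clear the holder.
- holder: Metal holder, fixed, upright: base plate 104 x 94 x 8 mm, block 50 (x) x 62 (y) mm, rim 68 mm above the origin, which is the centre of its underside, below the middle of the well. Well 30 (x) x 42 (y) mm: 1 mm play on every side, 4 mm bevelled mouth. A slot in its -x wall shows the ball plunger, its barrel out to x = -44 mm. Home, the cartridge's centre is 64 to 94 mm above the origin.
- well_mouth (a point): Middle of the well's mouth, level with the rim. Ball and seat ride on one carriage set to a height that differs each time, not measured: the ball's middle is 10 to 40 mm below this point, a sprung cushion 15.4 mm below the ball. Past the ball: about 3 to 10 N to wedge it aside in the first 5 mm, then a lighter slide.
- ball_slot (a point): Middle of the slot in the holder's -x wall, where the ball (8 mm across) stands 4.5 mm into the well. About 18 mm after the cartridge's nose first touches the ball, the ball snaps into the groove: resistance drops and turns to a pull down of some 5 N; within 1 mm the nose meets the cushion: 3 N per mm for 1.5 mm, then a hard stop. Then it is home and stays when let go.
- ball (a joint): How far the sprung ball is pressed back, in m: 0 = fully out (well empty, or ball in the groove), 0.002 to 0.0035 with the cartridge's flat side against it, 0.0055 at most. Spring 4 N when out, plus 3 N per mm.
- pad (a joint): How far the sprung cushion at the bottom of the well is pressed down, in m: 0 = untouched, about 0.0005 with the cartridge clicked in and let go, 0.0015 at most (then a hard stop).
- tray: The shallow cardboard tray, fixed, 138 (x) x 185 (y) x 20 mm, floor 3 mm thick, origin at the centre of its underside; the cartridge stands in its +y half.
- tape_roll: White tape roll lying in the tray's -y half, 61 mm across, 19 mm high; origin at its underside. Leave it alone.
- flux_bottle: Small brown bottle with white cap, 34 mm across, 70 mm high, standing to the left (+y) of the holder; origin at its underside. Leave it alone.
- solder_spool: Wire spool, 54 mm across, 37 mm high, standing behind (+x) the holder; origin at its underside. Leave it alone.
Things that resemble listed ones, but are neither listed nor needed, are in the scene too. There is more than one size of the part that bears cartridge_center; the job needs the smaller. Leave any red look-alike of the holder alone.

How it is judged:
By the outcome, as a careful person would: the job done as asked, in the order asked, and still so for the second after the job is handed in, with the robot touching nothing.
It also fails if it takes over 61 s, if anything falls off the work surface, if the arm or the gripper's body presses on something with over 40 N, if the wrist force passes 120 N, or if a joint passes its speed limit or range.

## Working session

There is one attempt and no reset: what is moved stays moved. The work goes in short steps, Python scripts to look and compute and a shell command to move; the robot and the scene stay as the last step left them, time stands still between calls to the robot, and variables do not carry over. Pictures are saved under pics/ and viewed, at most 10 in all, crops included, and the job is handed in when it is done.

```bash
ls; mkdir -p pics
python3 - <<'E'
from cell import *
import cv2
s=sense();print(s)
for n in("scene","top"):
    cv2.imwrite(f"pics/{n}0.png",read_camera(n));i=camera_info(n);print(n,i)
print(camera_info("wrist"))
E
```

```text
pics
{'time': 0.0, 'q': array([ 1.03473214e+00,  2.63551036e-01, -4.89588939e-02,  1.25939645e+00,
       -6.42862543e-08,  1.41549582e+00]), 'joint_vel': array([0.0009718 , 0.00092861, 0.00041794, 0.00011725, 0.0008933 ,
       0.00020792]), 'joint_efforts': array([-3.31659729e-03, -6.37624812e+01,  3.84565723e+01,  1.37349052e-02,
       -1.76274698e-04, -9.86133202e-07]), 'eef_pos': array([0.19496473, 0.48715243, 0.23080247]), 'tool_rot': array([ 1.89233818e-01,  9.81931899e-01, -5.22203087e-04, -1.88033728e-04]), 'force': array([-0.34401982,  0.28041853, -0.60999884]), 'moment': array([ 0.00622867, -0.01963367, -0.03423984]), 'finger_force': 0.0, 'finger_gap': 0.0849506043762008}
scene {'intrinsics': array([[474.58469459,   0.        , 288.25846382],
       [  0.        , 474.58469459, 206.31811048],
       [  0.        ,   0.        ,   1.        ]]), 'k1': 0.004832629855769376, 'world_to_cam': array([[-0.85670282, -0.51549457,  0.01804522,  0.5628237 ],
       [-0.22809819,  0.34723579, -0.90961449,  0.15536069],
       [ 0.46263539, -0.78338538, -0.41506125,  1.19952554],
    
[... 372 characters left out ...]
 -0.1377087 ,  0.56793937],
       [ 0.13794817,  0.00979621, -0.990391  ,  1.12256689],
       [ 0.        ,  0.        ,  0.        ,  1.        ]])}
{'intrinsics': array([[330.6269224 ,   0.        , 278.46107923],
       [  0.        , 330.6269224 , 211.49705717],
       [  0.        ,   0.        ,   1.        ]]), 'k1': -0.07506745130299139, 'mount': array([[-4.43443325e-04, -9.65244344e-01, -2.61348732e-01,
         6.58911475e-02],
       [ 9.99999645e-01, -2.40769588e-04, -8.07509885e-04,
         1.02782459e-03],
       [ 7.16519522e-04, -2.61348998e-01,  9.65244108e-01,
        -1.42015456e-01],
       [ 0.00000000e+00,  0.00000000e+00,  0.00000000e+00,
         1.00000000e+00]])}
```

View pics/scene0.png

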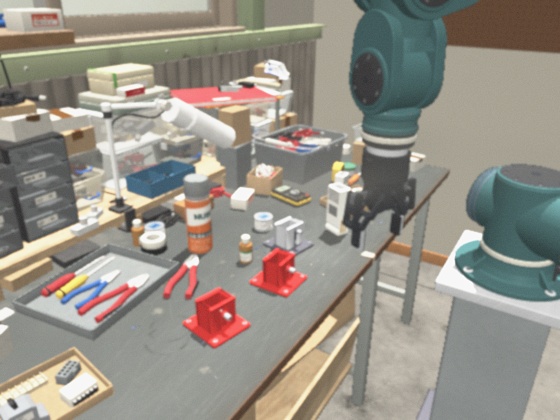

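View pics/top0.png

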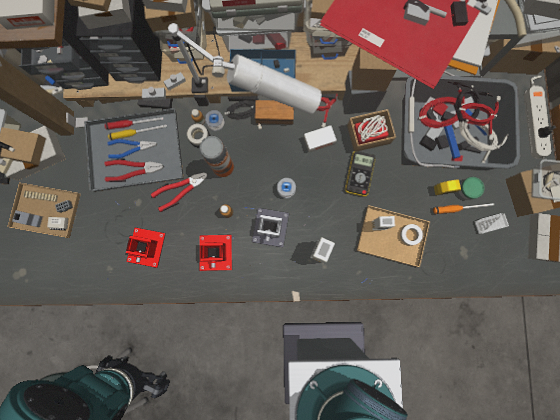

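The top view shows these candidates:
- **Cartridge:** a white block in the tray at (387,222), and a bigger white block standing on the bench at (322,249). By the description I want the one in the tray, next to the tape roll at (412,234).
- **Holder:** grey metal at (269,227), with red look-alikes at (145,247) and (215,252).

I'll check the choice in a close crop.

```bash
cat > h.py <<'E'
import numpy as np, cv2
from cell import *
from scipy.spatial.transform import Rotation as R
def cam(n,s=None):
    i=camera_info(n);K=i["intrinsics"];k=i["k1"]
    if n=="wrist":
        T=np.eye(4);T[:3,:3]=R.from_quat(s["tool_rot"]).as_matrix();T[:3,3]=s["eef_pos"]
        W=np.linalg.inv(T@i["mount"])
    else: W=i["world_to_cam"]
    return K,k,W
def ray(c,uv,z):
    "world point at height z seen at pixel uv"
    K,k,W=c;d=np.array([(uv[0]-K[0,2])/K[0,0],(uv[1]-K[1,2])/K[1,1]]);u=d.copy()
    for _ in range(10):u=d/(1+k*(u@u))
    C=np.linalg.inv(W);v=C[:3,:3]@np.r_[u,1];o=C[:3,3]
    return o+v*(z-o[2])/v[2]
def proj(c,p):
    K,k,W=c;q=W[:3,:3]@np.array(p)+W[:3,3];u=q[:2]/q[2];u=u*(1+k*(u@u))
    return K[:2,:2]@u+K[:2,2]
E
python3 - <<'E'
import cv2,numpy as np
from h import *
t=cv2.imread('pics/top0.png');s=cv2.imread('pics/scene0.png')
c=cam("top")
f=lambda a:cv2.resize(a,None,fx=4,fy=4,interpolation=cv2.INTER_CUBIC)
a=f(t[195:270,240:440]); b=f(s[165:235,260:460]);cv2.imwrite('pics/crop.png',np.vstack([a,b]))
print(ray(c,(387,219),.107),ray(c,(269,227),.068),ray(c,(323,243),.12),ray(c,(394,236),.02))
E
```

```text
[ 0.54147316 -0.11674597  0.107     ] [0.53081337 0.20535312 0.068     ] [0.47935893 0.06031964 0.12      ] [ 0.50157545 -0.15667643  0.02      ]
```

View pics/crop.png

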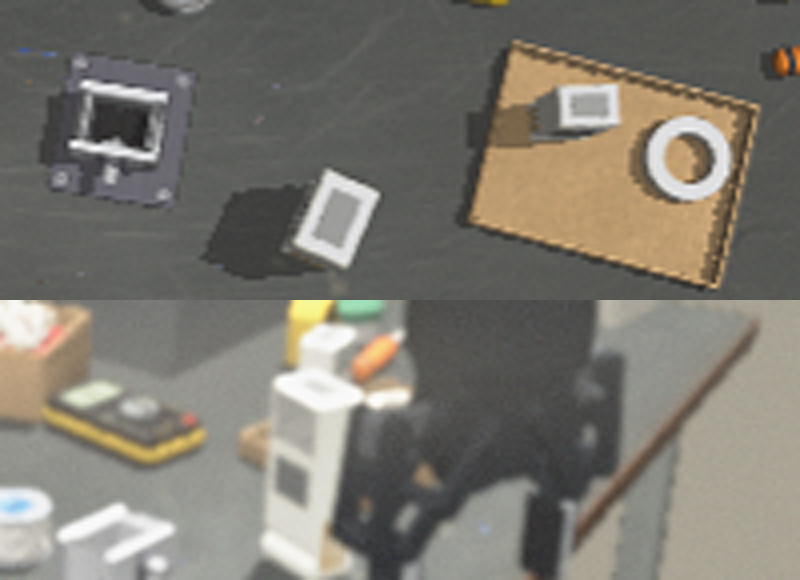

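The block in the tray (top pixel 387.5,221) is the smaller one, and the bench block is clearly larger. The grey holder's plunger faces the robot, at about (268,238). Next I work out yaws and centres from the corners.

Run:
```python
from h import *
c=cam("top");F=lambda P,z:np.array([ray(c,(240+u/4-.4,195+v/4-.4),z) for u,v in P])
for nm,P,z in(("cart",[(557,87),(617,84),(622,127),(562,132)],.107),("hold",[(82,82),(168,95),(158,160),(70,148)],.068),("base",[(65,52),(197,68),(178,208),(47,190)],.008)):
    w=F(P,z);print(nm,w.round(4).tolist(),w.mean(0).round(4))
    ex=np.r_[[w[0]-w[3]],[w[1]-w[2]]];ey=np.r_[[w[0]-w[1]],[w[3]-w[2]]]
    print(np.linalg.norm(ex,axis=1),np.degrees(np.arctan2(ex[:,1],ex[:,0])),np.linalg.norm(ey,axis=1),np.degrees(np.arctan2(-ey[:,0],ey[:,1])))
s=sense();M=R.from_quat(s["tool_rot"]).as_matrix();print(M.round(3))
```

```text
cart [[0.5492, -0.095, 0.107], [0.5504, -0.1359, 0.107], [0.521, -0.1375, 0.107], [0.5185, -0.0968, 0.107]] [ 0.5347 -0.1163  0.107 ]
[0.03079986 0.0294494 ] [3.21024181 3.21095549] [0.04085673 0.04084182] [1.61496164 3.50910335]
hold [[0.5651, 0.2299, 0.068], [0.5545, 0.1694, 0.068], [0.5088, 0.1774, 0.068], [0.5186, 0.239, 0.068]] [0.5368 0.2039 0.068 ]
[0.04741993 0.046418  ] [-11.01444427  -9.87615317] [0.06139404 0.06234319] [-9.92184303 -9.00890496]
base [[0.5962, 0.2459, 0.008], [0.5819, 0.1478, 0.008], [0.4783, 0.1642, 0.008], [0.4936, 0.2604, 0.008]] [0.5375 0.2046 0.008 ]
[0.10358017 0.10487767] [-8.05801584 -8.98510811] [0.09908119 0.09739729] [-8.25779148 -9.01649279]
[[-0.928  0.372 -0.   ]
 [ 0.372  0.928 -0.001]
 [ 0.    -0.001 -1.   ]]
```

```bash
cat >> h.py <<'E'
from scipy.linalg import logm,expm
def go(p,yaw,n=1):
    "identical rows (screw motion) from measured pose to TCP p, tool down, tool y at yaw deg"
    s=sense();T=np.eye(4);T[:3,:3]=R.from_quat(s["tool_rot"]).as_matrix();T[:3,3]=s["eef_pos"]
    a=np.radians(yaw);G=np.eye(4);G[:3,:3]=np.array([[-np.sin(a),np.cos(a),0],[np.cos(a),np.sin(a),0],[0,0,-1]]);G[:3,3]=p
    A=np.linalg.inv(T)@G
    for m in np.atleast_1d(n):
        S=expm(np.real(logm(A))/m);print(m,(S[:3,3]*1e3).round(2),R.from_matrix(S[:3,:3]).as_rotvec().round(4))
E
python3 - <<'E'
from h import *
go([.537,.204,.19],-9,[10,12])
E
```

```text
10 [-45.83  13.95   4.08] [-1.000e-04  0.000e+00  1.347e-01]
12 [-38.07  12.05   3.4 ] [-1.000e-04  0.000e+00  1.123e-01]
```

```bash
python3 -m handwheel '[[[-38,12,3.4,0,0,0.1123],[-38,12,3.4,0,0,0.1123],[-38,12,3.4,0,0,0.1123],[-38,12,3.4,0,0,0.1123],[-38,12,3.4,0,0,0.1123],[-38,12,3.4,0,0,0.1123],[-38,12,3.4,0,0,0.1123],[-38,12,3.4,0,0,0.1123]]]' && python3 -m handwheel '[[[-38,12,3.4,0,0,0.1123],[-38,12,3.4,0,0,0.1123],[-38,12,3.4,0,0,0.1123],[-38,12,3.4,0,0,0.1123],[0,0,0,0,0,0],[0,0,0,0,0,0],[0,0,0,0,0,0]]]'
python3 - <<'E'
from h import *
s=sense();im=read_camera("wrist");cv2.imwrite("pics/w1.png",im);np.save("s1.npy",s,allow_pickle=True)
c=cam("wrist",s);print(s["eef_pos"],proj(c,[.537,.204,.068]))
E
```

```text
time: 0.9
eef_pos: [0.4715, 0.3472, 0.2035]
tool_rot: [0.599, 0.801, -0.0, -0.0]
force: [0.7, 0.3, 0.1]
finger_gap: 0.0853
finger_force: 0.0
time: 1.6
eef_pos: [0.5358, 0.2051, 0.1904]
tool_rot: [0.76, 0.65, -0.0, -0.0]
force: [0.7, -0.0, -1.1]
finger_gap: 0.0854
finger_force: 0.0
[0.5358455  0.20514236 0.19041144] [279.73981491 207.03906606]
```

View pics/w1.png

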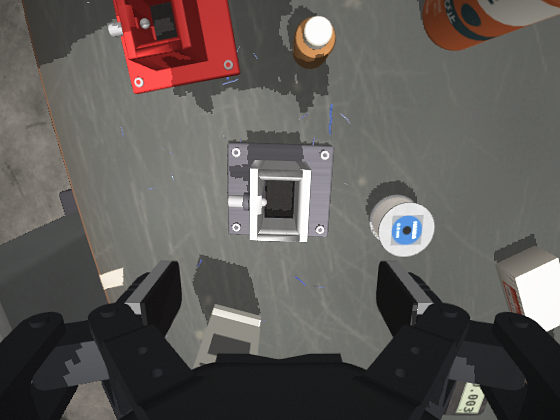

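The wrist view shows the grey holder centred at about (280,200), the bottle at (314,40), the spool at (405,228) and the tall bench cartridge at (230,330). I'll crop it to read the rim corners.

Run:
```python
import cv2
a=cv2.imread('pics/w1.png')[135:250,220:340];cv2.imwrite('pics/w1c.png',cv2.resize(a,None,fx=5,fy=5,interpolation=cv2.INTER_CUBIC))
```

```text
(no output)
```

View pics/w1c.png

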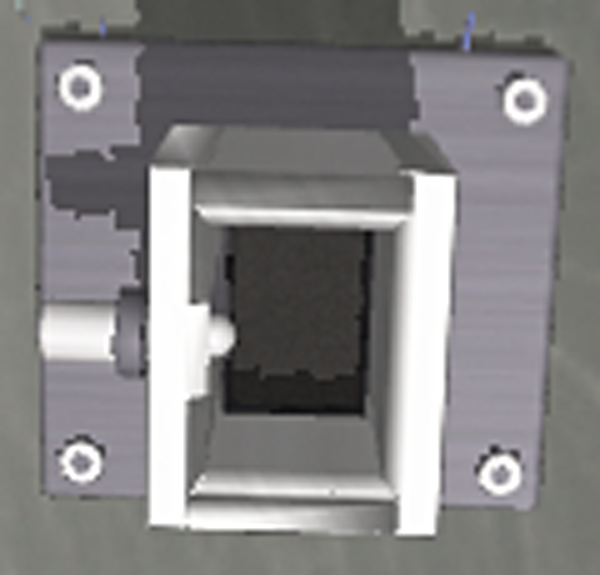

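Run:
```python
from h import *
s=np.load("s1.npy",allow_pickle=True).item();c=cam("wrist",s);F=lambda P,z:np.array([ray(c,(220+u/5-.4,135+v/5-.4),z) for u,v in P])
for nm,P,z in(("rim",[(150,168),(455,175),(440,533),(150,525)],.068),("base",[(42,41),(567,55),(535,508),(42,495)],.008)):
    w=F(P,z);print(nm,w.mean(0).round(4))
    ex=np.array([w[1]-w[0],w[2]-w[3]]);ey=np.array([w[0]-w[3],w[1]-w[2]])
    print(np.linalg.norm(ex,axis=1),np.degrees(np.arctan2(ex[:,1],ex[:,0])),np.linalg.norm(ey,axis=1),np.degrees(np.arctan2(-ey[:,0],ey[:,1])))
print("tool yaw",np.degrees(np.arctan2(*R.from_quat(s["tool_rot"]).as_matrix()[[1,0],1])))
go([.535,-.116,.19],3,[8]);go([.535,-.110,.22],3,[8])
```

```text
rim [0.5369 0.2052 0.068 ]
[0.04894533 0.04930534] [-10.28645844 -10.6529213 ] [0.0606989  0.06101545] [-10.26442162  -9.92741868]
base [0.5366 0.2052 0.008 ]
[0.1016952  0.10245161] [-10.47035613 -10.56825132] [0.09265704 0.09282591] [-11.17275882 -10.70467542]
tool yaw -8.946545318022775
8 [-40.17   2.5    0.06] [-0.    -0.    -0.026]
8 [-39.42   2.45  -3.69] [-0.    -0.    -0.026]
```

```bash
python3 -m handwheel '[[[-40,2.5,-3.7,0,0,-0.026],[-40,2.5,-3.7,0,0,-0.026],[-40,2.5,-3.7,0,0,-0.026],[-40,2.5,-3.7,0,0,-0.026],[-40,2.5,-3.7,0,0,-0.026],[-40,2.5,-3.7,0,0,-0.026],[-40,2.5,-3.7,0,0,-0.026],[-40,2.5,-3.7,0,0,-0.026]]]' && python3 -m handwheel '[[[0,0,0,0,0,0],[0,0,0,0,0,0],[0,0,0,0,0,0]]]'
python3 - <<'E'
from h import *
s=sense();im=read_camera("wrist");np.save("s2.npy",s,allow_pickle=True);cv2.imwrite("pics/w2.png",im)
c=cam("wrist",s);u=proj(c,[.535,-.116,.107]);print(s["eef_pos"],u);x,y=(int(u[0])-60,int(u[1])-60);print(x,y)
cv2.imwrite('pics/w2c.png',cv2.resize(im[y:y+120,x:x+120],None,fx=5,fy=5,interpolation=cv2.INTER_CUBIC))
E
```

```text
time: 2.45
eef_pos: [0.5348, -0.1161, 0.2205]
tool_rot: [0.688, 0.726, 0.0, 0.0]
force: [0.5, 0.8, -0.9]
finger_gap: 0.0854
finger_force: 0.0
time: 2.75
eef_pos: [0.5348, -0.1142, 0.22]
tool_rot: [0.689, 0.725, 0.0, -0.0]
force: [-0.0, -0.3, 0.1]
finger_gap: 0.0855
finger_force: 0.0
[ 0.53477711 -0.11424025  0.22003631] [278.08286018 210.87211634]
218 150
```

View pics/w2c.png

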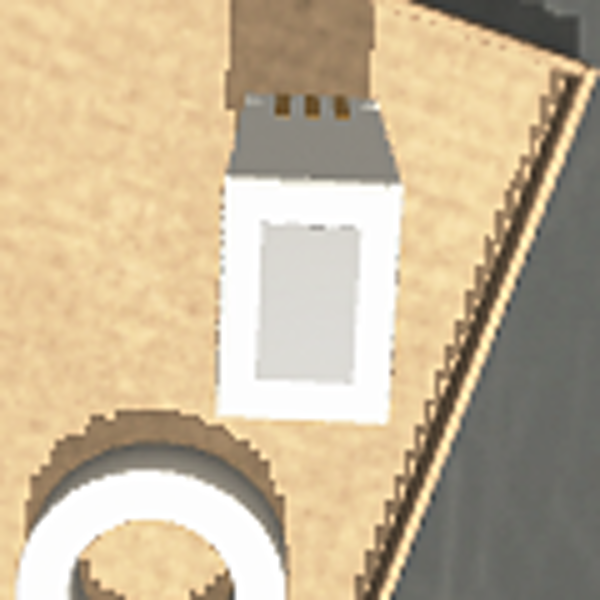

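This is the cartridge from above. Its top-face corners in the crop are (225,175), (402,184), (388,423) and (217,415).

Run:
```python
from h import *
s=np.load("s2.npy",allow_pickle=True).item();c=cam("wrist",s);F=lambda P,z:np.array([ray(c,(218+u/5-.4,150+v/5-.4),z) for u,v in P])
w=F([(225,175),(402,184),(388,423),(217,415)],.107);m=w.mean(0);print(m.round(4))
ex=np.array([w[1]-w[0],w[2]-w[3]]);ey=np.array([w[0]-w[3],w[1]-w[2]])
print(np.linalg.norm(ex,axis=1),np.degrees(np.arctan2(ex[:,1],ex[:,0])),np.linalg.norm(ey,axis=1),np.degrees(np.arctan2(-ey[:,0],ey[:,1])))
print("tool yaw",np.degrees(np.arctan2(*R.from_quat(s["tool_rot"]).as_matrix()[[1,0],1])))
```

```text
[ 0.5358 -0.1152  0.107 ]
[0.0277614  0.02788241] [-0.0054064   0.11876821] [0.0396371  0.03957761] [0.34844938 0.52407414]
tool yaw 2.9718924990494795
```

Run:
```python
from h import *
go([.5358,-.1152,.074],.25,[1,4])
```

```text
1 [ -1.13   0.99 146.08] [-0.0001 -0.0002  0.0478]
4 [-0.28  0.25 36.52] [-0.    -0.     0.012]
```

```bash
python3 -m handwheel '[[[-1.1,1,36,0,0,0.0478],[0,0,36,0,0,0],[0,0,36,0,0,0],[0,0,38,0,0,0],[0,0,0,0,0,0],[0,0,0,0,0,0]]]' && python3 -m handwheel '[[[0,0,0,0,0,0],[0,0,0,0,0,0],[0,0,0,0,0,0],[0,0,0,0,0,0],[0,0,0,0,0,0],[0,0,0,0,0,0],[0,0,0,0,0,0],[0,0,0,0,0,0]]]' 0 80
python3 - <<'E'
from h import *
s=sense();print(s["moment"],np.degrees(np.arctan2(*R.from_quat(s["tool_rot"]).as_matrix()[[1,0],1])))
E
```

```text
time: 3.4
eef_pos: [0.5359, -0.1158, 0.0749]
tool_rot: [0.706, 0.708, -0.0, -0.0]
force: [0.1, 0.7, 1.1]
finger_gap: 0.0856
finger_force: 0.0
time: 4.2
eef_pos: [0.5361, -0.1168, 0.0749]
tool_rot: [0.706, 0.708, 0.0, 0.001]
force: [-2.6, 1.4, 9.4]
finger_gap: 0.0268
finger_force: 79.0
[ 0.18628503  0.60765412 -0.03985353] 0.140513374911669
```

```bash
python3 -m handwheel '[[[0,0,-5,0,0,0],[0,0,-20,0,0,0],[0,0,-40,0,0,0],[0,0,-40,0,0,0],[0,0,-40,0,0,0],[0,0,-30,0,0,0],[0,0,0,0,0,0],[0,0,0,0,0,0]]]'
python3 - <<'E'
from h import *
s=sense();im=read_camera("wrist");np.save("s3.npy",s,allow_pickle=True);cv2.imwrite("pics/w3.png",im)
print(s["force"],s["moment"]);go([.5368,.2037,.25],-10.4,[8])
E
```

```text
time: 5.0
eef_pos: [0.5358, -0.1166, 0.249]
tool_rot: [0.706, 0.708, 0.0, 0.0]
force: [0.1, -0.2, -3.1]
finger_gap: 0.0269
finger_force: 79.4
[ 0.08720571 -0.16143413 -3.07781828] [0.05464941 0.05100822 0.01209364]
8 [39.97 -2.95 -0.22] [-0.0001 -0.      0.023 ]
```

View pics/w3.png

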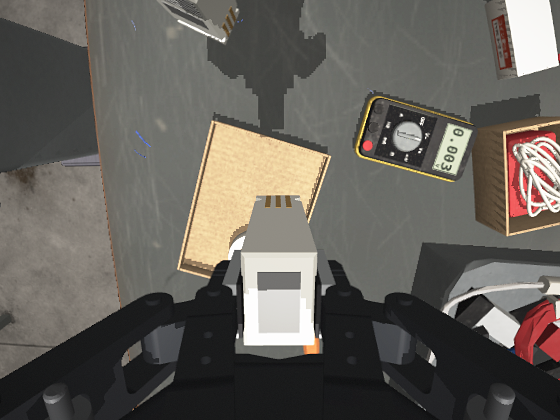

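The cartridge is held upright. Its top-face corners are about (243,252), (315,252), (312,345) and (243,345), and the nose edge is near (257..303,197). I'll check the centre and tilt in tool axes.

Run:
```python
from h import *
s=np.load("s3.npy",allow_pickle=True).item();c=cam("wrist",s);z=s["eef_pos"][2]
M=R.from_quat(s["tool_rot"]).as_matrix();print((M[2]).round(4))
tl=lambda p:((M.T@(p-s["eef_pos"]))*1e3).round(1)
for top in(.030,.032,.034):
    w=np.array([ray(c,p,z+top) for p in[(243,252),(315,252),(313,345),(243,345)]]);print(top,[tl(p).tolist() for p in w],tl(w.mean(0)))
for p in[(256,196),(303,196)]:print(tl(ray(c,p,z+.032-.104)))
# nose predicted for untilted cartridge with centre offset x=1.5
for q in[(18.5,-9.5,72),(18.5,9.5,72),(21.5,-14,67.5),(21.5,14,67.5),(21.5,-14,-32),(21.5,14,-32),(-18.5,14,-32),(-18.5,-14,-32)]:print(q,proj(c,s["eef_pos"]+M@np.array(q)/1e3).round(1))
```

```text
[-1.e-04  4.e-04 -1.e+00]
0.03 [[21.2, -12.5, -30.0], [21.2, 13.7, -30.0], [-18.9, 14.2, -30.0], [-18.9, -13.8, -30.0]] [  1.2   0.4 -30. ]
0.032 [[22.0, -12.3, -32.0], [22.0, 13.4, -32.0], [-17.4, 13.9, -32.0], [-17.3, -13.6, -32.0]] [  2.3   0.4 -32. ]
0.034 [[22.8, -12.1, -34.0], [22.8, 13.2, -34.0], [-15.8, 13.7, -34.0], [-15.8, -13.3, -34.0]] [  3.5   0.4 -34. ]
[ 19.5 -14.5  72. ]
[19.5 16.7 72. ]
(18.5, -9.5, 72) [263.5 197.4]
(18.5, 9.5, 72) [292.2 197.4]
(21.5, -14, 67.5) [256.2 194.4]
(21.5, 14, 67.5) [299.4 194.4]
(21.5, -14, -32) [238.3 253.4]
(21.5, 14, -32) [316.5 253.3]
(-18.5, 14, -32) [313.  347.4]
(-18.5, -14, -32) [242.  347.4]
```

```bash
python3 -m handwheel '[[[40,-2.95,-0.2,0,0,0.023],[40,-2.95,-0.2,0,0,0.023],[40,-2.95,-0.2,0,0,0.023],[40,-2.95,-0.2,0,0,0.023],[40,-2.95,-0.2,0,0,0.023],[40,-2.95,-0.2,0,0,0.023],[40,-2.95,-0.2,0,0,0.023],[40,-2.95,-0.2,0,0,0.023]]]' && python3 -m handwheel '[[[0,0,0,0,0,0],[0,0,0,0,0,0],[0,0,0,0,0,0],[0,0,0,0,0,0]]]'
python3 - <<'E'
from h import *
s=sense();print(s["force"],s["moment"],s["eef_pos"]);go([.5365,.2034,.147],-10.4,[1,3])
E
```

```text
time: 5.85
eef_pos: [0.5363, 0.2054, 0.2492]
tool_rot: [0.769, 0.64, -0.001, -0.001]
force: [1.1, -0.5, -2.1]
finger_gap: 0.0269
finger_force: 79.3
time: 6.25
eef_pos: [0.5371, 0.2027, 0.2504]
tool_rot: [0.769, 0.64, -0.0, -0.0]
force: [-0.3, -0.4, -1.5]
finger_gap: 0.0269
finger_force: 79.4
[-0.34032287 -0.42049477 -1.51075725] [ 0.00450612 -0.04580238  0.01690596] [0.53710099 0.20274986 0.2503767 ]
1 [  0.57  -0.65 103.38] [-0.0006  0.0004 -0.0012]
3 [ 0.19 -0.22 34.46] [-0.0002  0.0001 -0.0004]
```

Descend to just above the mouth, then check from the scene and wrist cameras.

```bash
python3 -m handwheel '[[[0.6,-0.6,34,0,0,0],[0,0,34,0,0,0],[0,0,25,0,0,0],[0,0,10,0,0,0],[0,0,0,0,0,0],[0,0,0,0,0,0],[0,0,0,0,0,0]]]'
python3 - <<'E'
from h import *
s=sense();a=read_camera("wrist")[130:270,190:370];b=read_camera("scene")
u=proj(cam("scene"),[.537,.205,.08]);print(u,s["eef_pos"],s["force"])
x,y=int(u[0])-60,int(u[1])-80
f=lambda i,k:cv2.resize(i,None,fx=k,fy=k,interpolation=cv2.INTER_CUBIC)
cv2.imwrite("pics/w4.png",np.hstack([cv2.resize(a,(514,400)),cv2.resize(b[y:y+140,x:x+100],(286,400),interpolation=cv2.INTER_CUBIC)]))
E
```

```text
time: 6.95
eef_pos: [0.5375, 0.2045, 0.1491]
tool_rot: [0.768, 0.64, 0.001, 0.001]
force: [-0.4, 0.5, -1.8]
finger_gap: 0.0272
finger_force: 79.3
[287.70656246 218.15706916] [0.53751181 0.20451251 0.14908452] [-0.38839334  0.49189523 -1.84639715]
```

View pics/w4.png

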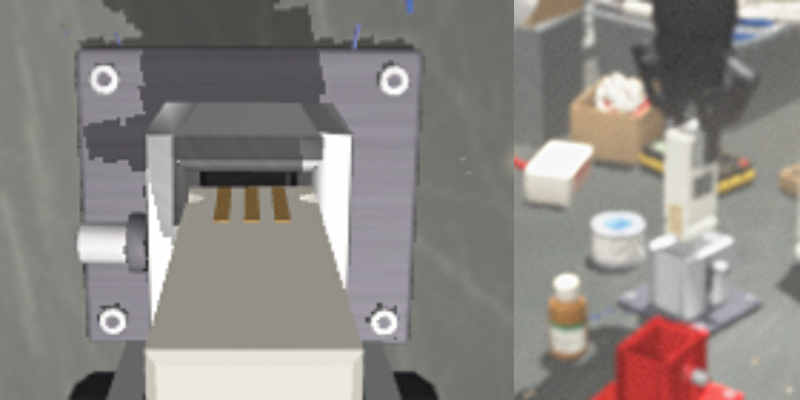

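```bash
python3 -m handwheel '[[[-0.7,-0.6,0,0,0,0],[0,0,0,0,0,0],[0,0,0,0,0,0]]]'; python3 -m handwheel '[[[0,0,3,0,0,0],[0,0,0,0,0,0]]]';python3 -m handwheel '[[[0,0,3,0,0,0],[0,0,0,0,0,0]]]';python3 -m handwheel '[[[0,0,2,0,0,0],[0,0,0,0,0,0]]]'
```

```text
time: 7.35
eef_pos: [0.536, 0.2039, 0.1478]
tool_rot: [0.768, 0.64, 0.0, 0.0]
force: [0.2, -0.0, -0.9]
finger_gap: 0.0271
finger_force: 79.3
time: 7.55
eef_pos: [0.5358, 0.2039, 0.1442]
tool_rot: [0.768, 0.64, -0.0, -0.0]
force: [0.2, -0.0, -2.3]
finger_gap: 0.0267
finger_force: 79.3
time: 7.75
eef_pos: [0.5358, 0.2039, 0.1412]
tool_rot: [0.768, 0.64, -0.0, -0.0]
force: [-1.0, 0.3, -1.3]
finger_gap: 0.0267
finger_force: 79.3
time: 7.95
eef_pos: [0.5359, 0.2039, 0.1394]
tool_rot: [0.768, 0.64, -0.0, -0.0]
force: [0.2, 0.1, -1.6]
finger_gap: 0.027
finger_force: 79.3
```

```bash
for i in 1; do python3 -m handwheel '[[[0,0,2,0,0,0],[0,0,0,0,0,0]]]';python3 -m handwheel '[[[0,0,2,0,0,0],[0,0,0,0,0,0]]]';python3 -m handwheel '[[[0,0,2,0,0,0],[0,0,0,0,0,0]]]'; done | grep -E "eef|force:"
```

```text
eef_pos: [0.5359, 0.2039, 0.1374]
force: [-0.2, -0.1, -3.0]
finger_force: 79.3
eef_pos: [0.5359, 0.2039, 0.1354]
force: [-0.5, -0.5, -2.2]
finger_force: 79.3
eef_pos: [0.5359, 0.2039, 0.1334]
force: [-0.5, -0.7, -1.8]
finger_force: 79.3
```

```bash
(python3 -m handwheel '[[[0,0,2,0,0,0],[0,0,0,0,0,0]]]';python3 -m handwheel '[[[0,0,2,0,0,0],[0,0,0,0,0,0]]]';python3 -m handwheel '[[[0,0,2,0,0,0],[0,0,0,0,0,0]]]';python3 -m handwheel '[[[0,0,2,0,0,0],[0,0,0,0,0,0]]]' ) | grep -E "eef|^force:"
```

```text
eef_pos: [0.5359, 0.2039, 0.1314]
force: [-0.1, 0.1, -2.0]
eef_pos: [0.5359, 0.2039, 0.1294]
force: [0.5, -0.6, -2.4]
eef_pos: [0.5359, 0.2039, 0.1274]
force: [0.1, 0.2, -2.1]
eef_pos: [0.5367, 0.2039, 0.1259]
force: [2.6, -0.4, -0.3]
```

```bash
(python3 -m handwheel '[[[0,0,1,0,0,0],[0,0,0,0,0,0]]]';python3 -m handwheel '[[[0,0,1,0,0,0],[0,0,0,0,0,0]]]';python3 -m handwheel '[[[0,0,1,0,0,0],[0,0,0,0,0,0]]]' ) | grep -E "eef|force:|gap"
```

```text
eef_pos: [0.5367, 0.2039, 0.125]
force: [4.2, -0.6, 1.0]
finger_gap: 0.027
finger_force: 79.8
eef_pos: [0.5368, 0.2039, 0.124]
force: [6.5, -0.6, 0.3]
finger_gap: 0.027
finger_force: 79.9
eef_pos: [0.537, 0.2039, 0.123]
force: [7.0, -0.8, -0.6]
finger_gap: 0.0269
finger_force: 79.7
```

```bash
(python3 -m handwheel '[[[0,0,1,0,0,0],[0,0,0,0,0,0]]]';python3 -m handwheel '[[[0,0,1.5,0,0,0],[0,0,0,0,0,0]]]';python3 -m handwheel '[[[0,0,1.5,0,0,0],[0,0,0,0,0,0]]]';python3 -m handwheel '[[[0,0,1.5,0,0,0],[0,0,0,0,0,0]]]' ) | grep -E "eef|^force:"
```

```text
eef_pos: [0.5371, 0.2039, 0.122]
force: [7.0, -1.6, -1.4]
eef_pos: [0.5371, 0.2038, 0.1203]
force: [8.8, -0.3, -2.8]
eef_pos: [0.5371, 0.2038, 0.1188]
force: [8.7, -1.5, -5.4]
eef_pos: [0.5371, 0.2038, 0.1172]
force: [8.5, -1.5, -2.7]
```

```bash
(python3 -m handwheel '[[[0,0,1.5,0,0,0],[0,0,0,0,0,0]]]';python3 -m handwheel '[[[0,0,1,0,0,0],[0,0,0,0,0,0]]]';python3 -m handwheel '[[[0,0,1,0,0,0],[0,0,0,0,0,0]]]';python3 -m handwheel '[[[0,0,1,0,0,0],[0,0,0,0,0,0]]]' ) | grep -E "eef|^force:|gap"; python3 -c "
from cell import *
s=sense();print(s['moment'],s['tool_rot'])"
```

```text
eef_pos: [0.5368, 0.2038, 0.1155]
force: [7.5, -1.5, -4.6]
finger_gap: 0.0264
eef_pos: [0.5367, 0.2038, 0.1144]
force: [7.7, -1.7, -6.1]
finger_gap: 0.0266
eef_pos: [0.5366, 0.2038, 0.1134]
force: [7.5, -1.4, -10.2]
finger_gap: 0.0269
eef_pos: [0.5362, 0.2038, 0.1121]
force: [6.1, 0.1, -9.0]
finger_gap: 0.0269
[-0.18479237 -1.79545731  0.00381644] [ 7.68299992e-01  6.40089899e-01 -1.66881058e-04  1.26563778e-04]
```

```bash
(python3 -m handwheel '[[[0,0,0.8,0,0,0],[0,0,0,0,0,0]]]';python3 -m handwheel '[[[0,0,0.8,0,0,0],[0,0,0,0,0,0]]]';python3 -m handwheel '[[[0,0,0.6,0,0,0],[0,0,0,0,0,0]]]' ) | grep -E "eef|^force:|gap"
```

```text
eef_pos: [0.536, 0.2038, 0.1113]
force: [4.7, -0.9, -7.4]
finger_gap: 0.027
eef_pos: [0.5358, 0.2038, 0.1106]
force: [4.9, -0.2, -7.0]
finger_gap: 0.027
eef_pos: [0.5359, 0.2039, 0.1104]
force: [4.1, -0.9, -3.9]
finger_gap: 0.0271
```

```bash
(python3 -m handwheel '[[[0,0,0.4,0,0,0],[0,0,0,0,0,0]]]';python3 -m handwheel '[[[0,0,0.4,0,0,0],[0,0,0,0,0,0]]]';python3 -m handwheel '[[[0,0,0.4,0,0,0],[0,0,0,0,0,0]]]' ) | grep -E "eef|^force:|gap"
```

```text
eef_pos: [0.536, 0.2039, 0.1102]
force: [3.0, -0.9, -0.3]
finger_gap: 0.0269
eef_pos: [0.5361, 0.204, 0.1099]
force: [1.9, -2.6, 2.4]
finger_gap: 0.027
eef_pos: [0.5362, 0.204, 0.1096]
force: [1.6, -1.0, 4.8]
finger_gap: 0.0272
```

```bash
(python3 -m handwheel '[[[0,0,0,0,0,0],[0,0,0,0,0,0],[0,0,0,0,0,0]]]' 0 20; python3 -m handwheel '[[[0,0,0,0,0,0],[0,0,0,0,0,0],[0,0,0,0,0,0],[0,0,0,0,0,0],[0,0,0,0,0,0],[0,0,0,0,0,0]]]' 70 20; python3 -m handwheel '[[[0,0,-10,0,0,0],[0,0,-30,0,0,0],[0,0,-40,0,0,0],[0,0,-20,0,0,0],[0,0,0,0,0,0],[0,0,0,0,0,0],[0,0,0,0,0,0]]]')| grep -E "time|eef|force:|gap"
python3 - <<'E'
from h import *
s=sense();im=read_camera("wrist");b=read_camera("scene");np.save("s5.npy",s,allow_pickle=True)
u=proj(cam("scene"),[.537,.205,.08]);x,y=int(u[0])-50,int(u[1])-75
cv2.imwrite("pics/w5raw.png",im)
cv2.imwrite("pics/w5.png",np.hstack([cv2.resize(im[100:310,170:390],(440,420)),cv2.resize(b[y:y+126,x:x+108],(360,420),interpolation=cv2.INTER_CUBIC)]))
c=cam("wrist",s)
for top in(.130,.132,.137,.142):print(top,[proj(c,np.array([.5368,.2052,0])+R.from_euler('z',-10.4,degrees=True).apply([a,bb,top])).round(1).tolist() for a,bb in[(-.014,.02),(.014,.02),(.014,-.02),(-.014,-.02)]])
E
```

```text
time: 13.05
eef_pos: [0.5362, 0.204, 0.1095]
force: [2.1, -0.4, 5.9]
finger_gap: 0.0272
finger_force: 81.2
time: 13.65
eef_pos: [0.5359, 0.2039, 0.1092]
force: [-0.1, 0.5, -0.5]
finger_gap: 0.0702
finger_force: 0.0
time: 14.35
eef_pos: [0.5355, 0.2038, 0.2085]
force: [0.2, 0.9, -0.3]
finger_gap: 0.0699
finger_force: 0.0
0.13 [[259.1, 190.9], [300.3, 190.9], [299.3, 246.1], [260.0, 246.1]]
0.132 [[258.9, 191.5], [300.5, 191.5], [299.5, 247.1], [259.9, 247.1]]
0.137 [[258.5, 193.1], [301.0, 193.1], [299.9, 249.7], [259.5, 249.8]]
0.142 [[258.0, 194.7], [301.5, 194.7], [300.4, 252.5], [259.0, 252.5]]
```

View pics/w5.png

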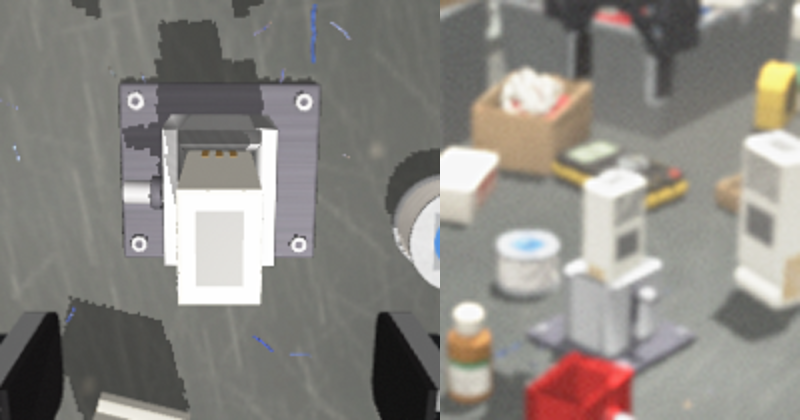

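The wrist view puts the cartridge's top face at rows 194–252. That matches a top height of 0.142 m, so its centre is about 90 mm above the holder origin, inside the home band. The force trace ran wedge, slide, pull down, then cushion. The bottle and spool have not moved.

```bash
python3 -c "
from cell import *
print(hand_in())"
```

```text
the job is handed in; nothing more can be done
None
```

The smaller cartridge is seated in the metal holder, clicked home and released, and the job was handed in at about 14.5 s; wrist force readings stayed near 10 N or below, and the bottle, spool and tape roll were left alone.

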